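# Park the stuck tile cutter carriage

### The arm

A 6-joint arm with a two-finger parallel gripper is mounted at the origin on the work surface. World frame = base frame: x ahead of the robot, y to its left, z up, the work surface at z = 0. Lengths are in m, angles in rad, forces in N, time in s.
With the tool pointing down it reaches from about 0.425 to 0.95 m from the base axis. Payload 3.5 kg.
Tool frame: the origin (TCP) lies at the very end of the fingers, on their centre line; the grasp point (between the pads) lies 19 mm behind it; z points along the fingers, y is the direction in which the jaws open and shut (so a half turn about z gives the same grasp; the last joint's range is limited). The gripper opens to 85 mm and grips with 20 to 120 N. Pads are 22 mm wide; open, the fingers measure 114 mm over their backs; the gripper's body (76 mm by 85 mm) begins 54 mm behind the grasp point. The pads swing forward as they close: fully open they stand 13 mm farther back than shut.
Start: joints at [0.987, 0.286, 1.577, -0, 1.279, -0.15], TCP at [0.284, 0.612, 0.205] pointing down, gripper open.
Joint ranges: [-2.77, 2.77], [-0.9, 2.22], [0.21, 2.48], [-1.53, 4.67], [0.24, 2.81], [-2.84, 2.84]. Speed limits (rad/s): [2.79, 2.79, 3.14, 3.14, 3.14, 3.14].

### API

Orientations are given as a unit quaternion [x, y, z, w].
In Python, from plant import get_state, read_camera, sign_off gives the robot as it stands.
- The arm moves only by the tool step_arm, never from a script. Its argument "targets" is a list that holds one entry, the list of rows, each a list of 5 numbers: the opening, from 0 (shut) to 1 (fully open), then the shift along the tool's x, y, z each as a share of 4 cm, from -1 to 1, then the turn about the tool's z as a share of 5 degrees, from -1 to 1. A call has 1 to 10 rows; each row shifts and turns the commanded pose from where the row before left it, along the tool's axes as they then stand; what a row does not reach is not made up. A row lasts 1/12 s, in which the tool goes at most 41.7 mm and 7.16 degrees, less where a joint would pass 70% of its speed; a pose out of reach is approached as far as the arm can. A call with a number of a shift or a turn outside -1 to 1 is refused whole. A call with a gripper value outside its range is refused whole. The fingers move at their own pace and stop on an object; "squeeze" is the grip in N (left out, the last holds). Time passes only in rows, so rows that do not move let the fingers close. It gives the time, the measured TCP pose, the force and the opening at its end, in the units of the state.
- get_state(): the state, without advancing time (a new reading comes with each control period).
- read_camera(name): name is "scene" or "side" or "wrist"; returns a dict with "pixels" (420x560x3 uint8, red, green, blue), "range_z" (420x560 float32, m along the optical axis (not along the pixel's ray), 0 where there is no reading), "mtx" (3x3 intrinsics, pixels), "rvec" (rotation vector, rad) and "tvec" (3), from world to camera coordinates, as OpenCV has them. Camera axes: x right, y down, z forward; pixel columns grow to the right and rows downward; lengths in m; the calibration is good to about 2 mm. The wrist camera is an equidistant fisheye: a pixel r from the principal point sees the ray r / f radians off the axis. A picture is of the moment at which its call begins.
- sign_off(): hands the job in, once; it reports no verdict.
The state is a dict: "time": time; "qpos": joint angles; "dq": joint speeds; "joint_efforts": joint torques, N m; "eef_pos": TCP position; "tcp_rot": TCP orientation; "contact_force": force on the tool from outside, world axes, zero at the start; "wrist_torque": the same for the moment, N m; "opening": opening from 0.0 (shut) to 1.0 (fully open).
Only numpy, scipy, OpenCV 4.12 (cv2) and the standard library are available. Lean on these libraries where they do the work, as an engineer would, in place of code of your own. Each camera call takes 0.05 s, during which the arm holds its last target.

### The job

The tile cutter's red carriage is stuck on its rails with dried glue: push it towards the grey end housing until it breaks free, and keep it in hand so that it is brought up gently but fully home against the hidden stop inside the housing. Leave it there, then swing the yellow park lever over as far as it goes, away from the carriage. Do not disturb the glue bottle, the tile tub or the coaster.

Things in the scene. Friction and masses are not known exactly. Their poses are not given: they have to be found in the camera images.
- cutter: Tile cutter, fixed: blue base plate 180 (x) x 460 (y) x 20 mm, black bed, two steel rails along its y. Origin: centre of the plate's underside, on the table; z up. +y points along the rails to the grey end housing where the carriage is parked. A blue block 100 x 30 mm, 90 mm high, at y -205 mm ends the rails.
- end_housing: Grey closed box on the cutter's +y end, 100 x 100 mm, 20 to 95 mm above the table, fixed to the cutter, turned like it. Origin at table height under its face towards the carriage (cutter y +100 mm); it reaches to y +200 mm. It hides the end stop. More than 25 N on the housing or the stop damages it; 4 to 15 N seats the carriage.
- nose_opening (a point): Centre of the dark opening in the housing's face (cutter y +100 mm, 62 mm high), which the carriage's steel nose bar enters. The rigid stop behind it is out of sight and set differently each time: the carriage is home with its handle axis 50 to 80 mm short of this face (cutter y +20 to +50 mm).
- carriage_handle (a point): Middle of the carriage's black handle post, on its axis, 125 mm above the table. Upright post, 26 mm diameter, 86 to 160 mm high (yellow band near the top), can be held from above; under it a red block 84 (x) x 70 (y) mm, top 82 mm high. Starts at cutter y -100 to -70 mm; moves only along the rails (cutter x stays 0).
- carriage_block (a point): Centre of the red block, 64 mm high, under the post; moves with it, about 0.7 kg. Stuck with glue at first: 6 to 15 N along the rail moves it while stuck; somewhere between cutter y -55 and -20 mm it lets go suddenly. After that it slides with 2 to 3 N, stays where it is left, and meets nothing until the stop.
- park_plunger (a joint): Light spring plunger (under 1 N) on the hidden stop, pressed by the carriage's nose over the last 5 mm before the hard stop: 0 m untouched, 0.005 m with the carriage fully home. The carriage's own friction keeps it pressed.
- park_lever (a joint): Yellow park lever on top of the housing, turning about an upright pivot: 0 rad with its arm pointing along the cutter's -x, growing as it swings (clockwise seen from above) to its stop at 1.5 rad, where its arm points along the cutter's +y. Starts between 0 and 0.25 rad; stays where it is left; takes about 2 N at the peg.
- lever_pivot (a point): On the lever's upright pivot axis, 97 mm above the table, at x 0, y +165 mm in the cutter's frame; axes as the cutter's.
- lever_peg (a point): Middle of the black upright peg at the lever's free end, 126 mm above the table: 16 mm diameter, from 108 to 144 mm above the table. It lies 60 mm from the pivot axis; the flat arm under it is 16 mm wide, its top 108 mm above the table (3 mm clear over the housing).
- glue_bottle: Bystander: yellow glue bottle with red cap, 44 mm diameter, 110 mm high, loose; origin at the centre of its underside.
- tile_tub: Bystander: open clear tub of small tiles, 100 mm diameter, 60 mm high, loose; origin at the centre of its underside.
- coaster: Bystander: round cork mosaic coaster, 90 mm diameter, 13 mm thick, loose; origin at the centre of its underside.

How it is judged:
On the way, in this order (a step that is already met when the one before it is completed fails the run):
1. the carriage has broken free of the glue (y of carriage_handle in the frame of cutter above -0.018 m), for 0.1 s.
2. the carriage is home against the hidden stop, before the lever is swung (value of joint park_plunger above 0.0035 m and value of joint park_lever below 0.5 rad), for 0.3 s.
3. the park lever is swung over (value of joint park_lever above 1.3 rad), for 0.2 s.
At the end, for the whole second after the job is handed in: The carriage rests fully home, its nose pressing the hidden plunger at least 3.5 of its 5 mm (within 1.5 mm of the hard stop); the park lever is swung to at least 1.3 rad of its 1.5 rad; both at rest (value of joint park_plunger above 0.0035 m and value of joint park_lever above 1.3 rad and velocity of joint park_plunger below 0.005 m/s and velocity of joint park_lever below 0.05 rad/s); the robot touches nothing.
It fails at once if the stop or the end housing takes more than 25 N (contact force between end_housing and anything else above 25 N).
It fails at once if the glue bottle is shifted by more than 20 mm or tipped (distance of glue_bottle from where it was at the start of the episode above 0.02 m or angle between glue_bottle's own z axis and vertical above 0.3 rad).
It fails at once if the tile tub is shifted by more than 20 mm or tipped (distance of tile_tub from where it was at the start of the episode above 0.02 m or angle between tile_tub's own z axis and vertical above 0.3 rad).
It fails at once if the coaster is shifted by more than 20 mm or tipped (distance of coaster from where it was at the start of the episode above 0.02 m or angle between coaster's own z axis and vertical above 0.3 rad).
It also fails if it takes over 64 s, if anything falls off the work surface, if the arm or the gripper's body presses on something with over 40 N, if the wrist force passes 120 N, or if a joint passes its speed limit or range.

## Working session

There is one attempt and no reset: what is moved stays moved. The work goes in short steps, Python scripts to look and compute and a tool call to move; the robot and the scene stay as the last step left them, time stands still between calls to the robot, and variables do not carry over. Pictures are saved under pics/ and viewed, and the job is handed in when it is done.

Besides the shell and the picture viewer there is one more tool, called after "Request:" as name(argument=value, ...), one argument or row to a line, values as JSON. step_arm: Moves the arm, as the interface text tells. Shift numbers are shares of 4 cm and turn numbers shares of 5 degrees, none past 1 either way. Its arguments: {"type":"object","properties":{"targets":{"type":"array"},"squeeze":{"type":"number"}},"required":["targets"]}

```bash
mkdir -p pics; python3 - <<'E'
from plant import *
import cv2,numpy as np
s=get_state();print(s)
for n in("scene","side","wrist"):
    c=read_camera(n);cv2.imwrite(f"pics/{n}0.png",c["pixels"][:,:,::-1]);np.savez(f"{n}0.npz",**c);print(n,c["mtx"],c["rvec"],c["tvec"])
E
```

```text
{'time': 0.0, 'qpos': array([ 9.86993737e-01,  2.87196931e-01,  1.57816553e+00,  3.26672509e-05,
        1.27861301e+00, -1.50033362e-01]), 'dq': array([ 0.00064179,  0.00062817, -0.00035736,  0.00113921, -0.00144854,
        0.00221049]), 'joint_efforts': array([ 1.31548088e-03, -4.05969322e+01, -2.92635065e+01, -8.80848052e-05,
        5.53212507e-03,  6.02139778e-06]), 'eef_pos': array([0.28328483, 0.61188919, 0.20363262]), 'tcp_rot': array([ 2.15192731e-01,  9.76570872e-01, -1.10649619e-03, -4.42001220e-04]), 'contact_force': array([-0.44053419,  1.15367963, -0.12874551]), 'wrist_torque': array([-0.02921259,  0.01982109,  0.03407628]), 'opening': 1.0040434916172631}
scene [[410.6010993    0.         277.53048985]
 [  0.         410.6010993  212.95270075]
 [  0.           0.           1.        ]] [ 1.84344917  1.96730715 -0.57595541] [ 0.04883401 -0.43480018  1.03438506]
side [[408.61535792   0.         278.18658436]
 [  0.         408.61535792 206.59289975]
 [  0.           0.           1.        ]] [ 0.84386791 -2.52213529  1.09139633] [0.46277522 0.29881011 0.56436833]
wrist [[325.1922621    0.         280.34896227]
 [  0.         325.1922621  205.83691795]
 [  0.           0.           1.        ]] [-2.43426351 -1.55464093 -0.22287327] [-0.67440773 -0.03578521  0.37975054]
```

View pics/scene0.png

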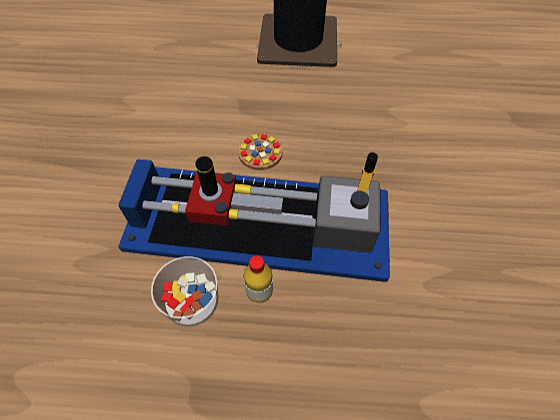

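View pics/side0.png

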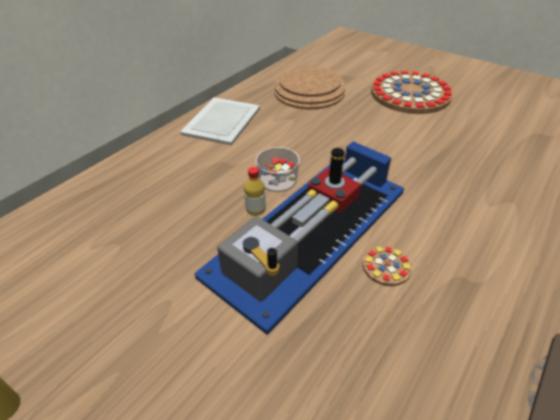

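View pics/wrist0.png

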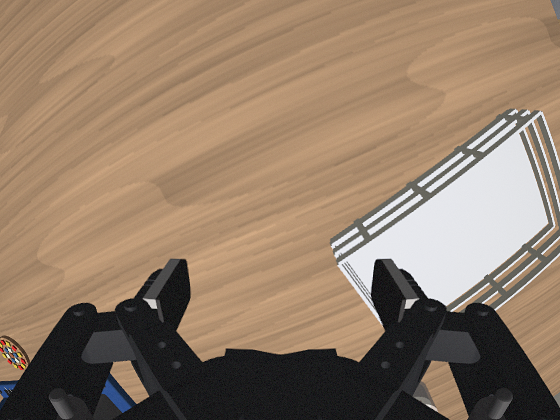

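The scene view shows the carriage post at about (206,178), the housing at (348,212), the lever peg at (372,160), the tub at (185,290), the bottle at (258,278) and the coaster at (260,150). I'll enlarge it next.

```bash
cat > h.py <<'E'
import numpy as np,cv2
def load(n):return dict(np.load(n))
def w(c,u,v,z=None):
    R=cv2.Rodrigues(c["rvec"])[0];t=c["tvec"].ravel()
    d=np.linalg.inv(c["mtx"])@[u,v,1]
    o=-R.T@t; r=R.T@d
    if z is None: return o+r*c["range_z"][int(round(v)),int(round(u))]
    return o+r*(z-o[2])/r[2]
def px(c,p):
    R=cv2.Rodrigues(c["rvec"])[0];q=c["mtx"]@(R@np.array(p)+c["tvec"].ravel());return q[:2]/q[2]
E
python3 - <<'E'
import cv2
a=cv2.imread("pics/scene0.png");cv2.imwrite("pics/sc1.png",cv2.resize(a[145:285,110:250],(784,588)[:2] and (588,588),interpolation=cv2.INTER_CUBIC))
cv2.imwrite("pics/sc2.png",cv2.resize(a[145:285,260:400],(588,588),interpolation=cv2.INTER_CUBIC))
E
```

```text
(no output)
```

View pics/sc1.png

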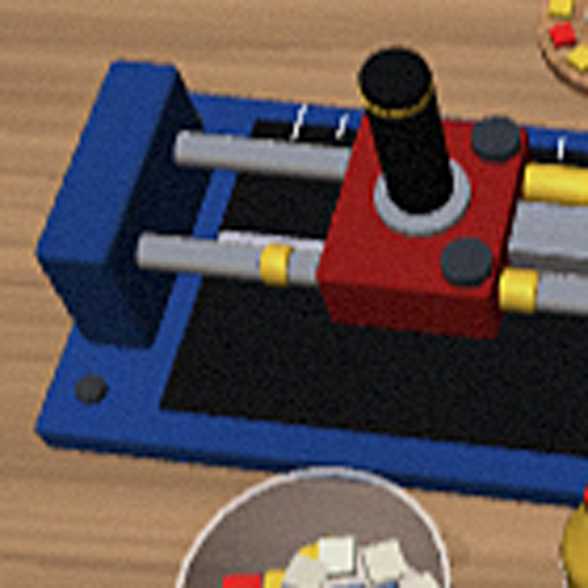

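View pics/sc2.png

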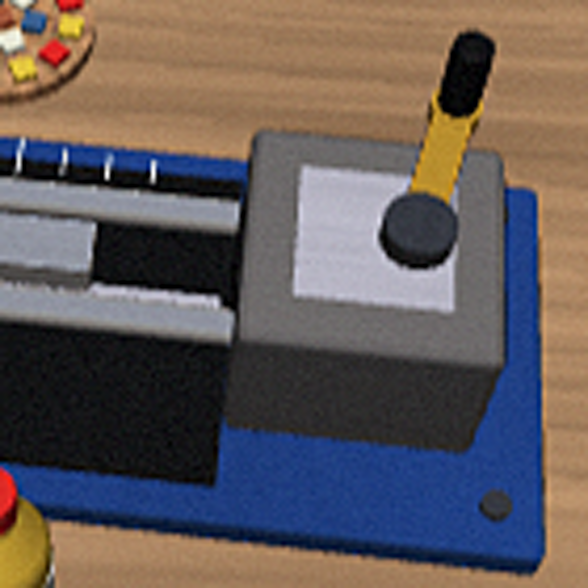

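```bash
python3 - <<'E'
from h import *
c=load("scene0.npz")
f=lambda x,y,z,ox:w(c,ox+x/4.2,145+y/4.2,z)
nl=f(42,430,.02,110);nr=f(543,553,.02,260);fr=f(537,188,.02,260)
print(nl,nr,fr,np.linalg.norm(nl-nr),np.linalg.norm(nr-fr))
for n,p in dict(nl=(120,247.6),nr=(389,275)).items(): print(n,w(c,*p))
ey=(nr-nl)[:2];ey/=np.linalg.norm(ey);ex=np.array([ey[1],-ey[0]])
print("yaw",np.degrees(np.arctan2(-ey[0],ey[1])),np.degrees(np.arctan2(*( (fr-nr)[:2]))), ex,ey)
o=(nl+fr)[:2]/2;print("origin",o)
T=lambda p:np.array([ex@(p[:2]-o),ey@(p[:2]-o)])
for n,(x,y,z,ox) in dict(post=(396,72,.16,110),postbase=(421,200,.086,110),peg=(474,43,.144,260),knob=(419,217,.112,260),hNL=(240,345,.095,260),hNR=(503,367,.095,260),hFR=(503,152,.095,260),hFL=(255,132,.095,260)).items():
    p=f(x,y,z,ox);print(n,p,T(p),"depth z",w(c,ox+x/4.2,145+y/4.2))
E
```

```text
[ 0.61702374 -0.27619384  0.02      ] [0.64147812 0.17493712 0.02      ] [0.46668874 0.18633129 0.02      ] 0.4517932756835955 0.17516037241274804
nl [ 0.61405503 -0.27925833  0.01319504]
nr [0.63687335 0.17566651 0.01635728]
yaw -3.1027867217135467 -86.27028064502852 [ 0.99853404 -0.05412738] [0.05412738 0.99853404]
origin [ 0.54185624 -0.04493128]
post [ 0.5367505 -0.1236595  0.16     ] [-0.0008369  -0.07888917] depth z [ 0.5361008  -0.12388766  0.15919905]
postbase [ 0.54023095 -0.12452813  0.086     ] [ 0.00268547 -0.07956814] depth z [ 0.54519919 -0.12275635  0.09313751]
peg [0.49298099 0.13324216 0.144     ] [-0.05844766  0.17526675] depth z [0.49253339 0.13336749 0.14348758]
knob [0.55099454 0.11571927 0.112     ] [0.00042932 0.16090968] depth z [0.54847575 0.11641595 0.10845251]
hNL [0.60033765 0.05141353 0.095     ] [0.05318079 0.09936901] depth z [0.59470296 0.05209105 0.08555984]
hNR [0.60345501 0.14663248 0.095     ] [0.05113963 0.19461712] depth z [0.55873174 0.16533329 0.01934439]
hFR [0.50557636 0.1532784  0.095     ] [-0.04695526  0.19595537] depth z [0.43271533 0.17778024 0.00055383]
hFL [0.50194046 0.05601473 0.095     ] [-0.0453212   0.09863749] depth z [0.50026218 0.0561878  0.09284325]
```

```bash
python3 - <<'E'
from h import *
from scipy.optimize import least_squares
c=load("scene0.npz")
f=lambda x,y,ox:(ox+x/4.2,145+y/4.2)
P=[(f(240,345,260),(.05,.1,.095)),(f(503,367,260),(.05,.2,.095)),(f(503,152,260),(-.05,.2,.095)),(f(255,132,260),(-.05,.1,.095)),
(f(42,430,110),(.09,-.23,.02)),(f(543,553,260),(.09,.23,.02)),(f(537,188,260),(-.09,.23,.02)),(f(38,252,110),(.05,-.22,.09)),(f(112,62,110),(-.05,-.22,.09)),(f(419,217,260),(0,.165,.112))]
def tf(p,q):
    a=p[2];return np.array([p[0]+np.cos(a)*q[0]-np.sin(a)*q[1],p[1]+np.sin(a)*q[0]+np.cos(a)*q[1],q[2]])
r=least_squares(lambda p:np.concatenate([px(c,tf(p,q))-u for u,q in P]),[.54,-.045,-.055],loss="soft_l1")
p=r.x;print(p,np.degrees(p[2]),r.fun.reshape(-1,2).round(1))
R=np.array([[np.cos(p[2]),-np.sin(p[2])],[np.sin(p[2]),np.cos(p[2])]])
for n,u,z in(("post",f(396,72,110),.16),("peg",f(474,43,260),.144)):
    q=w(c,*u,z)[:2];print(n,q,R.T@(q-p[:2]))
# sidecheck
s=load("side0.npz")
for q in ((.0,-.079,.16),(-.09,.23,.02),(.09,.23,.02),(-.09,-.23,.02),(0,.165,.11)):print(q,px(s,tf(p,q)))
E
```

```text
[ 0.54156919 -0.04742291 -0.06179784] -3.540755683789611 [[-1.4 -1.6]
 [ 1.7  0.3]
 [ 1.2 -0.7]
 [-0.3 -2. ]
 [-3.7 -0.1]
 [ 1.2  2.4]
 [ 0.7 -0.3]
 [-2.9  0.5]
 [-1.1 -1.9]
 [ 1.   0.5]]
post [ 0.5367505 -0.1236595] [-0.00010124 -0.07638866]
peg [0.49298099 0.13324216] [-0.05965306  0.17731946]
(0.0, -0.079, 0.16) [336.8246084  150.73733361]
(-0.09, 0.23, 0.02) [264.52466778 330.53783756]
(0.09, 0.23, 0.02) [190.91062052 272.25503301]
(-0.09, -0.23, 0.02) [404.26511724 187.60480764]
(0, 0.165, 0.11) [248.62476778 242.31513354]
```

Request:
step_arm(
  targets=[
    [[1, 0, 0, 0, -1], [1, 0, 0, 0, -1], [1, 0, 0, 0, -1], [1, 0, 0, 0, -1], [1, 0, 0, 0, -0.26], [1, 0, 0, 0, 0]],
  ],
)

```text
time: 0.65
eef_pos: [0.2836, 0.6123, 0.2046]
tcp_rot: [0.031, 1.0, -0.0, -0.0]
contact_force: [0.3, 1.2, -0.0]
opening: 1.003
```

Request:
step_arm(
  targets=[
    [[1, -0.37, -0.9, 0, 0], [1, -0.37, -0.9, 0, 0], [1, -0.37, -0.9, 0, 0], [1, -0.37, -0.9, 0, 0], [1, -0.37, -0.9, 0, 0], [1, -0.37, -0.9, 0, 0], [1, -0.37, -0.9, 0, 0], [1, -0.37, -0.9, 0, 0], [1, -0.37, -0.9, 0, 0], [1, -0.37, -0.9, 0, 0]],
  ],
)

```text
time: 1.48
eef_pos: [0.4092, 0.2423, 0.2052]
tcp_rot: [0.032, 0.999, 0.0, 0.0]
contact_force: [0.2, 0.1, -0.6]
opening: 1.001
```

Request:
step_arm(
  targets=[
    [[1, -0.37, -0.9, 0, 0], [1, -0.37, -0.9, 0, 0], [1, -0.37, -0.9, 0, 0], [1, -0.37, -0.9, 0, 0], [1, -0.37, -0.9, 0, 0], [1, -0.37, -0.9, 0, 0], [1, -0.37, -0.9, 0, 0], [1, -0.37, -0.9, 0, 0], [1, -0.37, -0.9, 0, 0], [1, 0, 0, 0, 0]],
  ],
)

```text
time: 2.32
eef_pos: [0.5234, -0.0936, 0.2053]
tcp_rot: [0.035, 0.999, -0.001, 0.001]
contact_force: [-1.0, 0.9, 0.2]
opening: 1.0
```

```bash
cat > st.py <<'E'
from plant import *
import numpy as np
from scipy.spatial.transform import Rotation as R
p=np.array([0.54157,-0.04742]);a=-0.0618
def show():
    s=get_state();r=R.from_quat(s["tcp_rot"]).as_matrix()
    C=np.array([[np.cos(a),-np.sin(a)],[np.sin(a),np.cos(a)]])
    print("t",s["time"],"tcp",s["eef_pos"].round(4),"cut",(C.T@(s["eef_pos"][:2]-p)).round(4),"F",s["contact_force"].round(2),"Fcut",(C.T@s["contact_force"][:2]).round(2),"op",round(s["opening"],3),"yang",np.degrees(np.arctan2(r[1,1],r[0,1])).round(2),"z",r[:,2].round(3))
    return s,r
if __name__=="__main__":show()
E
python3 st.py
```

```text
t 2.3167 tcp [ 0.5234 -0.0936  0.2053] cut [-0.0152 -0.0472] F [-1.03  0.89  0.17] Fcut [-1.08  0.82] op 1.0 yang 86.01 z [ 0.001 -0.003 -1.   ]
```

Request:
step_arm(
  targets=[
    [[1, -0.38, -0.73, 0, 0], [1, 0, 0, 0, 0], [1, 0, 0, 0, 0]],
  ],
)

```text
time: 2.57
eef_pos: [0.5354, -0.1186, 0.2048]
tcp_rot: [0.033, 0.999, 0.0, -0.0]
contact_force: [-0.6, -1.0, 1.1]
opening: 1.001
```

```bash
python3 - <<'E'
from st import *
import cv2
show()
for n in("scene","wrist"):
    c=read_camera(n);cv2.imwrite(f"pics/{n}1.png",c["pixels"][:,:,::-1])
    np.savez(f"{n}1.npz",**c)
E
```

```text
t 2.5667 tcp [ 0.5354 -0.1186  0.2048] cut [-0.0018 -0.0715] F [-0.57 -0.97  1.11] Fcut [-0.51 -1.  ] op 1.001 yang 86.25 z [-0.001  0.    -1.   ]
```

View pics/scene1.png

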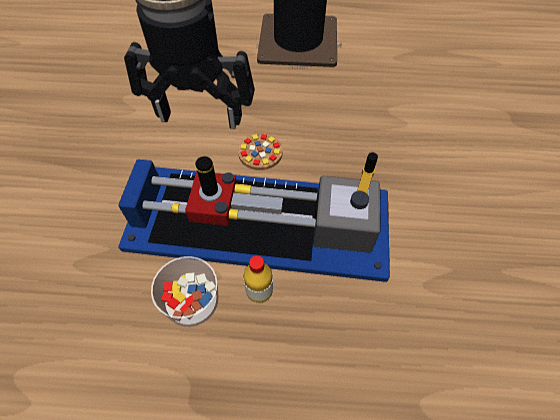

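View pics/wrist1.png

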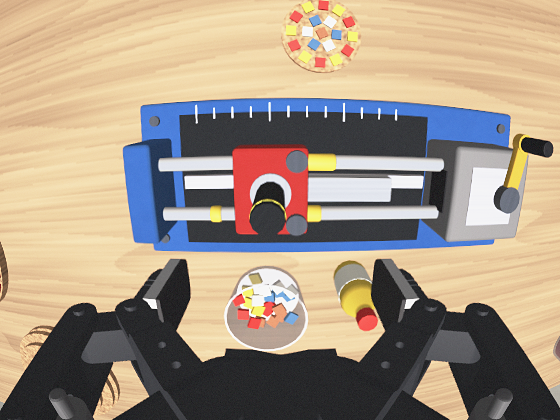

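```bash
python3 - <<'E'
from h import *
c=load("scene1.npz");print(px(c,(.5354,-.1186,.205)),px(c,(.5367,-.1237,.16)))
for n in("scene0.npz","scene1.npz"):
    c=load(n);R=cv2.Rodrigues(c["rvec"])[0];print(-R.T@c["tvec"].ravel())
    for u in((300,48),(206,178),(198,117),(160,118),(235,122),(278,350)):print(u,w(c,*u))
c=load("wrist1.npz");R=cv2.Rodrigues(c["rvec"])[0];print("wrist",-R.T@c["tvec"].ravel(),R)
q=R@np.array([.5367,-.1237,.16])+c["tvec"].ravel();th=np.arctan2(np.hypot(*q[:2]),q[2]);print(c["mtx"][:2,2]+c["mtx"][0,0]*th*q[:2]/np.hypot(*q[:2]))
E
```

```text
[203.15461845 141.05426704] [204.26436939 162.11543204]
[0.92434316 0.01245474 0.63782678]
(300, 48) [0.05868518 0.00897338 0.02030281]
(206, 178) [ 0.54621409 -0.12353126  0.13336224]
(198, 117) [ 0.28026525 -0.2040177  -0.00256179]
(160, 118) [ 0.29041552 -0.28503973 -0.00068095]
(235, 122) [ 0.29129909 -0.12157584 -0.00131525]
(278, 350) [ 0.76420539  0.00181145 -0.00086493]
[0.92434316 0.01245474 0.63782678]
(300, 48) [0.05673415 0.00896554 0.01891102]
(206, 178) [ 0.54650413 -0.12342696  0.13374919]
(198, 117) [ 0.28038823 -0.20397636 -0.00243952]
(160, 118) [ 0.28946613 -0.28548527 -0.00163719]
(235, 122) [ 0.54275339 -0.06833695  0.25256125]
(278, 350) [0.76472534 0.00184601 0.00120883]
wrist [ 0.46235117 -0.1122332   0.37346482] [[ 6.46277744e-02  9.97909378e-01  3.51636500e-04]
 [ 9.56715990e-01 -6.20601499e-02  2.84329128e-01]
 [ 2.83756526e-01 -1.80391425e-02 -9.58726668e-01]]
[270.69863438 221.86319816]
```

```bash
python3 - <<'E'
from st import *
import cv2
from h import *
show()
c=read_camera("scene");np.savez("scene2.npz",**c);a=c["pixels"][:,:,::-1].copy()
for q in((.5354,-.1186-.0425,.205),(.5354,-.1186+.0425,.205),(.5354,-.1186,.205),(.5354,-.1186+.0425,.218)):
    u=px(c,q);print(u);cv2.circle(a,tuple(int(round(x)) for x in u),1,(0,255,0),-1)
cv2.imwrite("pics/s2.png",cv2.resize(a[40:190,110:270],(640,600),interpolation=cv2.INTER_CUBIC))
for v in range(95,135,3):
  print(v,[w(c,u,v).round(3).tolist() for u in(228,234,240)])
E
```

```text
t 2.6667 tcp [ 0.535  -0.1171  0.2048] cut [-0.0023 -0.07  ] F [-0.24 -0.38 -0.2 ] Fcut [-0.21 -0.4 ] op 1.002 yang 86.4 z [-0.001  0.001 -1.   ]
[173.32718024 139.61082701]
[233.14165348 142.50543045]
[203.15461845 141.05426704]
[232.26936864 136.06482666]
95 [[0.547, -0.072, 0.301], [0.54, -0.066, 0.295], [0.542, -0.058, 0.298]]
98 [[0.548, -0.072, 0.297], [0.546, -0.065, 0.296], [0.545, -0.058, 0.296]]
101 [[0.548, -0.073, 0.293], [0.549, -0.065, 0.294], [0.544, -0.059, 0.29]]
104 [[0.548, -0.073, 0.288], [0.551, -0.065, 0.291], [0.544, -0.059, 0.285]]
107 [[0.249, -0.142, 0.001], [0.549, -0.066, 0.284], [0.541, -0.06, 0.278]]
110 [[0.257, -0.141, -0.0], [0.544, -0.067, 0.275], [0.543, -0.06, 0.274]]
113 [[0.264, -0.14, -0.002], [0.547, -0.067, 0.272], [0.544, -0.06, 0.27]]
116 [[0.275, -0.139, -0.0], [0.547, -0.068, 0.267], [0.543, -0.061, 0.264]]
119 [[0.283, -0.138, -0.002], [0.546, -0.068, 0.261], [0.543, -0.061, 0.259]]
122 [[0.293, -0.136, -0.0], [0.546, -0.069, 0.256], [0.543, -0.062, 0.253]]
125 [[0.299, -0.136, -0.003], [0.546, -0.069, 0.25], [0.3, -0.11, -0.001]]
128 [[0.311, -0.134, -0.001], [0.31, -0.121, -0.0], [0.31, -0.108, 0.0]]
131 [[0.319, -0.133, -0.001], [0.32, -0.12, 0.001], [0.317, -0.108, -0.001]]
134 [[0.327, -0.132, -0.002], [0.326, -0.119, -0.001], [0.327, -0.106, 0.001]]
```

View pics/s2.png

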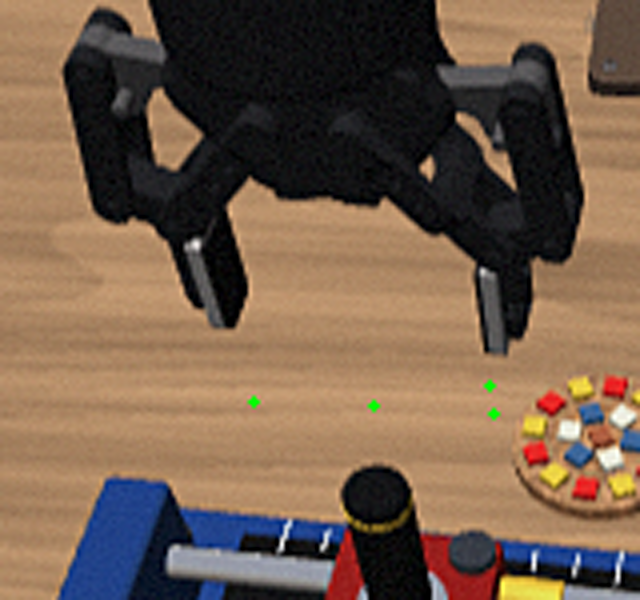

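```bash
python3 - <<'E'
from h import *
c=load("scene2.npz")
for v in (112,114,116,118,120,121): print(v,[w(c,u,v).round(3).tolist() for u in(158,160,162,164,166,168)])
for v in (120,122,124,126,127): print(v,[w(c,u,v).round(3).tolist() for u in(230,232,234,236,238,240)])
E
python3 - <<'E'
import sys;sys.path.insert(0,".")
from st import *
s,r=show();print(s["qpos"],s["dq"])
E
```

```text
112 [[0.536, -0.17, 0.258], [0.541, -0.165, 0.262], [0.541, -0.162, 0.263], [0.541, -0.159, 0.263], [0.536, -0.159, 0.258], [0.531, -0.159, 0.253]]
114 [[0.536, -0.171, 0.254], [0.54, -0.166, 0.258], [0.542, -0.163, 0.26], [0.54, -0.161, 0.258], [0.538, -0.159, 0.257], [0.533, -0.159, 0.251]]
116 [[0.284, -0.291, -0.001], [0.536, -0.169, 0.25], [0.54, -0.164, 0.255], [0.541, -0.161, 0.256], [0.539, -0.159, 0.254], [0.534, -0.159, 0.249]]
118 [[0.291, -0.289, -0.0], [0.291, -0.285, -0.001], [0.541, -0.165, 0.252], [0.541, -0.162, 0.252], [0.542, -0.159, 0.253], [0.536, -0.159, 0.247]]
120 [[0.296, -0.288, -0.002], [0.297, -0.283, -0.0], [0.541, -0.165, 0.249], [0.542, -0.163, 0.249], [0.541, -0.16, 0.248], [0.537, -0.159, 0.245]]
121 [[0.299, -0.288, -0.001], [0.298, -0.284, -0.002], [0.299, -0.279, -0.001], [0.54, -0.164, 0.246], [0.541, -0.161, 0.246], [0.538, -0.159, 0.244]]
120 [[0.546, -0.074, 0.259], [0.548, -0.071, 0.261], [0.547, -0.068, 0.26], [0.542, -0.067, 0.256], [0.543, -0.064, 0.257], [0.544, -0.061, 0.257]]
122 [[0.547, -0.074, 0.257], [0.548, -0.071, 0.258], [0.546, -0.069, 0.256], [0.544, -0.067, 0.254], [0.545, -0.064, 0.255], [0.543, -0.062, 0.253]]
124 [[0.299, -0.131, -0.0], [0.546, -0.072, 0.252], [0.547, -0.069, 0.253], [0.545, -0.067, 0.251], [0.298, -0.114, -0.0], [0.297, -0.11, -0.001]]
126 [[0.303, -0.131, -0.002], [0.548, -0.072, 0.25], [0.547, -0.069, 0.249], [0.543, -0.068, 0.246], [0.304, -0.113, 0.0], [0.301, -0.11, -0.003]]
127 [[0.309, -0.13, 0.002], [0.547, -0.072, 0.247], [0.547, -0.07, 0.247], [0.545, -0.067, 0.246], [0.307, -0.113, 0.0], [0.306, -0.109, -0.0]]
t 2.7167 tcp [ 0.5349 -0.1169  0.2049] cut [-0.0023 -0.0697] F [-0.38 -0.25 -0.09] Fcut [-0.36 -0.27] op 0.999 yang 86.45 z [-0.  0. -1.]
[-4.00533378e-01  5.73067593e-03  1.89093058e+00  2.76049003e-04
  1.24548372e+00 -1.90940717e+00] [ 0.00885446 -0.00575082  0.00319176  0.00052936 -0.00080015 -0.00429018]
```

Request:
step_arm(
  targets=[
    [[0.3, 0, -0.15, 0, 0], [0.3, 0, 0, 0, 0], [0.3, 0, 0, 0, 0], [0.3, 0, 0, 0, 0], [0.3, 0, 0, 0, 0], [0.3, 0, 0, 0, 0]],
  ],
)

```text
time: 3.22
eef_pos: [0.5349, -0.1235, 0.205]
tcp_rot: [0.031, 1.0, 0.0, 0.0]
contact_force: [-0.5, 0.2, -0.2]
opening: 0.299
```

```bash
python3 - <<'E'
from st import *
import cv2
from h import *
s,r=show();t=s["eef_pos"]
c=read_camera("scene");np.savez("scene3.npz",**c);a=c["pixels"][:,:,::-1].copy()
u=px(c,t);print(u);cv2.circle(a,tuple(int(round(x)) for x in u),1,(0,255,0),-1)
cv2.imwrite("pics/s3.png",cv2.resize(a[40:190,110:270],(640,600),interpolation=cv2.INTER_CUBIC))
for v in range(108,142,3): print(v,[w(c,u,v).round(3).tolist() for u in(188,192,196,212,216)])
E
```

```text
t 3.2167 tcp [ 0.5349 -0.1235  0.205 ] cut [-0.002  -0.0764] F [-0.55  0.19 -0.16] Fcut [-0.56  0.15] op 0.299 yang 86.45 z [ 0.  0. -1.]
[199.73159474 140.60135041]
108 [[0.256, -0.23, -0.001], [0.255, -0.221, -0.001], [0.256, -0.212, 0.0], [0.541, -0.096, 0.274], [0.547, -0.089, 0.279]]
111 [[0.523, -0.134, 0.248], [0.266, -0.219, 0.0], [0.266, -0.21, 0.001], [0.542, -0.096, 0.269], [0.262, -0.167, 0.0]]
114 [[0.525, -0.134, 0.246], [0.276, -0.217, 0.001], [0.272, -0.21, -0.002], [0.542, -0.097, 0.264], [0.529, -0.095, 0.252]]
117 [[0.527, -0.135, 0.241], [0.284, -0.216, -0.0], [0.282, -0.208, -0.001], [0.542, -0.098, 0.259], [0.53, -0.096, 0.247]]
120 [[0.53, -0.135, 0.239], [0.292, -0.215, -0.001], [0.292, -0.206, 0.0], [0.541, -0.099, 0.252], [0.534, -0.095, 0.246]]
123 [[0.532, -0.135, 0.236], [0.302, -0.213, 0.001], [0.302, -0.204, 0.001], [0.542, -0.099, 0.248], [0.296, -0.162, -0.002]]
126 [[0.535, -0.135, 0.233], [0.31, -0.212, -0.0], [0.309, -0.203, -0.001], [0.541, -0.1, 0.242], [0.307, -0.16, 0.0]]
129 [[0.318, -0.219, -0.002], [0.316, -0.211, -0.003], [0.319, -0.201, 0.0], [0.317, -0.167, 0.001], [0.317, -0.159, 0.001]]
132 [[0.331, -0.216, 0.003], [0.325, -0.209, -0.002], [0.325, -0.2, -0.002], [0.323, -0.167, -0.002], [0.323, -0.158, -0.001]]
135 [[0.335, -0.216, -0.001], [0.336, -0.207, 0.0], [0.334, -0.199, -0.002], [0.333, -0.165, 0.0], [0.333, -0.157, 0.0]]
138 [[0.344, -0.214, -0.0], [0.343, -0.206, -0.001], [0.341, -0.198, -0.002], [0.34, -0.164, -0.002], [0.339, -0.156, -0.002]]
141 [[0.35, -0.213, -0.003], [0.352, -0.204, -0.001], [0.351, -0.196, -0.001], [0.349, -0.162, -0.0], [0.35, -0.154, 0.001]]
```

View pics/s3.png

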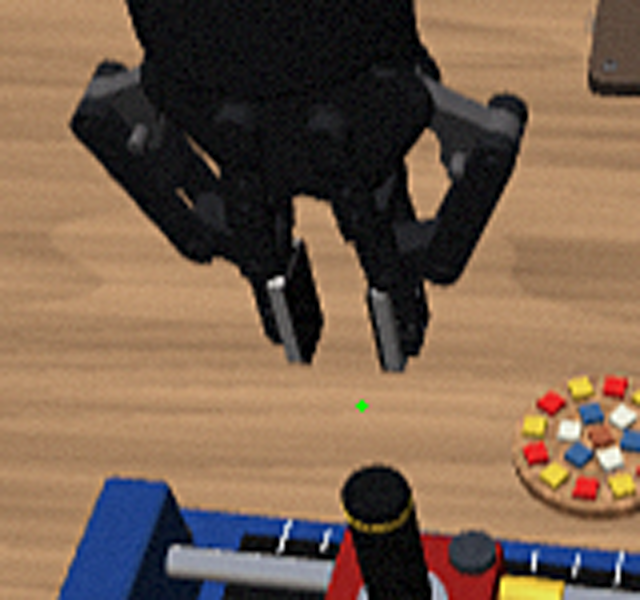

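```bash
python3 - <<'E'
from h import *
c=load("wrist1.npz");R=cv2.Rodrigues(c["rvec"])[0];t=c["tvec"].ravel();K=c["mtx"]
def ww(u,v):
    d=np.array([u-K[0,2],v-K[1,2]]);r=np.hypot(*d);th=r/K[0,0];z=c["range_z"][v,u]
    q=np.array([*(d/r*np.tan(th)),1])*z;return (R.T@(q-t)).round(4)
for n,u,v in(("table",150,60),("table",420,60),("table",240,250),("table",80,130),("red",250,165),("housing",485,200),("posttop",267,215),("posttop",263,222),("padL",175,290),("padLtip",180,270),("padR",385,270),("peg",540,150),("padL",160,300)):print(n,u,v,ww(u,v))
E
```

```text
table 150 60 [ 0.3826 -0.2623 -0.0009]
table 420 60 [0.4022 0.059  0.0007]
table 240 250 [ 0.619  -0.1706  0.0196]
table 80 130 [ 0.4533 -0.3733 -0.0007]
red 250 165 [ 0.5083 -0.1428  0.0817]
housing 485 200 [0.5519 0.0921 0.0959]
posttop 267 215 [ 0.5318 -0.1259  0.1591]
posttop 263 222 [ 0.5364 -0.129   0.1603]
padL 175 290 [ 0.5275 -0.1592  0.2641]
padLtip 180 270 [ 0.523  -0.1587  0.255 ]
padR 385 270 [ 0.527  -0.0729  0.258 ]
peg 540 150 [0.4936 0.1237 0.1404]
padL 160 300 [ 0.5212 -0.1583  0.2816]
```

Request:
step_arm(
  targets=[
    [[1, -0.05, 0, 0, 0], [1, 0, 0, 0, 0], [1, 0, 0, 0, 0], [1, 0, 0, 0, 0], [1, 0, 0, 0.5, 0], [1, 0, 0, 0.5, 0], [1, 0, 0, 0, 0]],
  ],
)

```text
time: 3.85
eef_pos: [0.5343, -0.1228, 0.1607]
tcp_rot: [0.031, 1.0, 0.001, -0.004]
contact_force: [-0.5, 0.7, -0.5]
opening: 0.995
```

```bash
python3 - <<'E'
from st import *
import cv2
from h import *
s,r=show();t=s["eef_pos"]
c=read_camera("scene");np.savez("scene4.npz",**c);a=c["pixels"][:,:,::-1].copy()
cv2.imwrite("pics/s4.png",cv2.resize(a[60:210,110:270],(640,600),interpolation=cv2.INTER_CUBIC))
E
```

```text
t 3.85 tcp [ 0.5343 -0.1228  0.1607] cut [-0.0026 -0.0757] F [-0.5   0.66 -0.51] Fcut [-0.54  0.62] op 0.995 yang 86.44 z [-0.007  0.003 -1.   ]
```

View pics/s4.png

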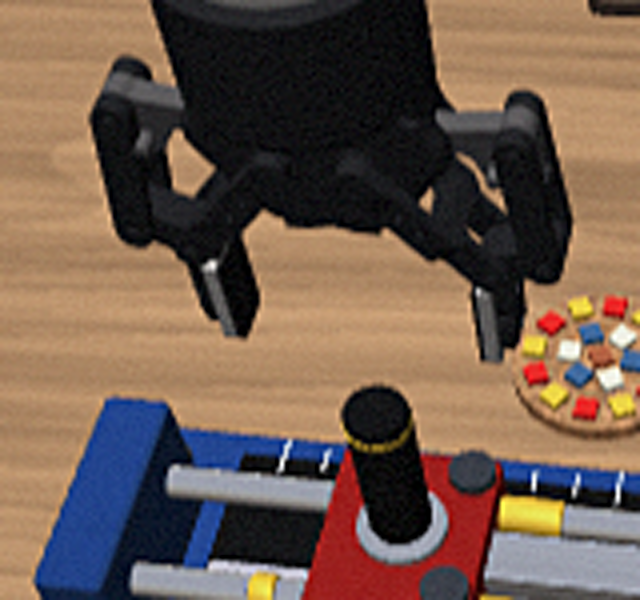

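The fingers straddle the post and are still well above it. The pad ends at (168,143) and (232,150) clear the post top at (204,162).

Request:
step_arm(
  targets=[
    [[1, -0.04, 0, 0.4, 0], [1, 0, 0, 0.4, 0], [1, 0, 0, 0.4, 0], [1, 0, 0, 0.4, 0], [1, 0, 0, 0.2, 0], [1, 0, 0, 0, 0], [1, 0, 0, 0, 0]],
  ],
)

```text
time: 4.48
eef_pos: [0.539, -0.1241, 0.0938]
tcp_rot: [0.031, 1.0, -0.0, 0.0]
contact_force: [-0.1, 0.1, -0.1]
opening: 1.0
```

```bash
python3 - <<'E'
from st import *
import cv2
from h import *
s,r=show();t=s["eef_pos"]
c=read_camera("scene");np.savez("scene4.npz",**c);a=c["pixels"][:,:,::-1].copy()
cv2.imwrite("pics/s5.png",cv2.resize(a[80:230,110:270],(640,600),interpolation=cv2.INTER_CUBIC))
E
```

```text
t 4.4833 tcp [ 0.539  -0.1241  0.0938] cut [ 0.0021 -0.0767] F [-0.09  0.05 -0.07] Fcut [-0.09  0.05] op 1.0 yang 86.45 z [ 0.001 -0.    -1.   ]
```

View pics/s5.png

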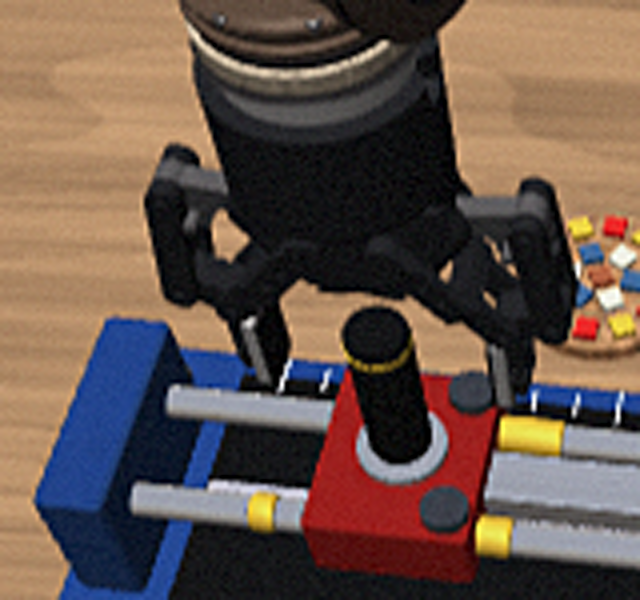

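The pads straddle the post, with tips at (177,177) and (236,181), centred on it. I'll close on it.

Request:
step_arm(
  targets=[
    [[0.3, 0.05, 0, 0, 0], [0.2, 0, 0, 0, 0], [0.1, 0, 0, 0, 0], [0.1, 0, 0, 0, 0], [0.1, 0, 0, 0, 0], [0.1, 0, 0, 0, 0], [0.1, 0, 0, 0, 0], [0.1, 0, 0, 0, 0]],
  ],
  squeeze=40,
)

```text
time: 5.2
eef_pos: [0.5368, -0.1243, 0.094]
tcp_rot: [0.031, 1.0, -0.001, 0.0]
contact_force: [-3.1, -0.6, 6.1]
opening: 0.293
```

```bash
python3 - <<'E'
from st import *
import cv2
from h import *
s,r=show();t=s["eef_pos"]
c=read_camera("scene");np.savez("scene5.npz",**c);a=c["pixels"][:,:,::-1].copy()
cv2.imwrite("pics/s6.png",cv2.resize(a[80:230,110:270],(640,600),interpolation=cv2.INTER_CUBIC))
c=read_camera("wrist");cv2.imwrite("pics/w6.png",c["pixels"][:,:,::-1])
E
```

```text
t 5.2 tcp [ 0.5368 -0.1243  0.094 ] cut [-0.    -0.077] F [-3.09 -0.6   6.08] Fcut [-3.05 -0.79] op 0.293 yang 86.46 z [ 0.    -0.001 -1.   ]
```

View pics/s6.png

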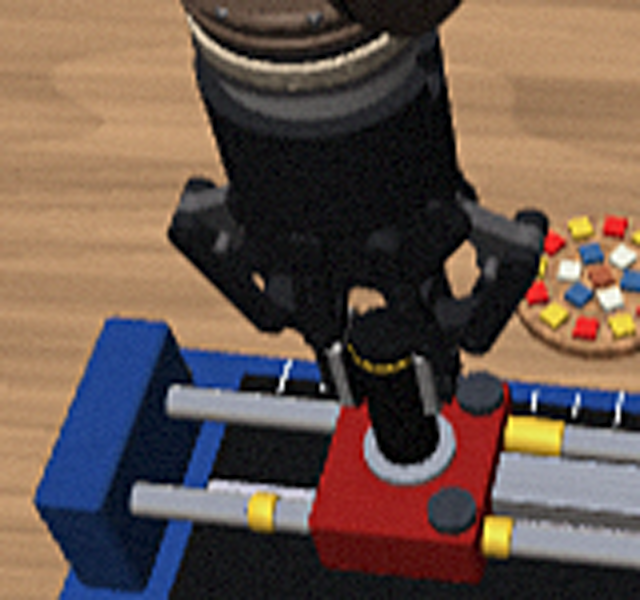

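View pics/w6.png

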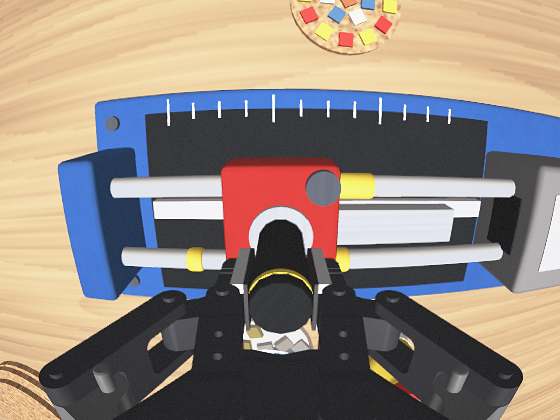

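Request:
step_arm(
  targets=[
    [[0.1, 0, 0.05, 0, 0], [0.1, 0, 0.05, 0, 0], [0.1, 0, 0.05, 0, 0], [0.1, 0, 0.05, 0, 0], [0.1, 0, 0.05, 0, 0]],
  ],
  squeeze=60,
)

```text
time: 5.72
eef_pos: [0.5373, -0.1162, 0.0941]
tcp_rot: [0.031, 1.0, -0.002, 0.0]
contact_force: [-3.4, -7.9, 5.7]
opening: 0.289
```

```bash
python3 st.py
```

```text
t 5.7167 tcp [ 0.5373 -0.1162  0.0941] cut [-0.0001 -0.0689] F [-3.44 -7.89  5.7 ] Fcut [-2.94 -8.08] op 0.289 yang 86.47 z [ 0.    -0.005 -1.   ]
```

Request:
step_arm(
  targets=[
    [[0.1, 0, 0.05, 0, 0], [0.1, 0, 0.05, 0, 0], [0.1, 0, 0.05, 0, 0], [0.1, 0, 0.05, 0, 0], [0.1, 0, 0.05, 0, 0], [0.1, 0, 0.05, 0, 0], [0.1, 0, 0.05, 0, 0], [0.1, 0, 0.05, 0, 0]],
  ],
)

```text
time: 6.38
eef_pos: [0.5382, -0.1001, 0.0941]
tcp_rot: [0.031, 1.0, -0.002, 0.0]
contact_force: [-3.7, -8.2, 5.7]
opening: 0.289
```

Request:
step_arm(
  targets=[
    [[0.1, 0, 0.05, 0, 0], [0.1, 0, 0.05, 0, 0], [0.1, 0, 0.05, 0, 0], [0.1, 0, 0.05, 0, 0], [0.1, 0, 0.05, 0, 0], [0.1, 0, 0.05, 0, 0], [0.1, 0, 0.05, 0, 0], [0.1, 0, 0.05, 0, 0]],
  ],
)

```text
time: 7.05
eef_pos: [0.5391, -0.0839, 0.0941]
tcp_rot: [0.031, 1.0, -0.002, -0.0]
contact_force: [-4.5, -6.9, 5.1]
opening: 0.291
```

```bash
python3 - <<'E'
from st import *
import cv2
show()
c=read_camera("scene");cv2.imwrite("pics/s7.png",cv2.resize(c["pixels"][80:260,110:400,::-1],(800,496),interpolation=cv2.INTER_CUBIC))
E
```

```text
t 7.05 tcp [ 0.5391 -0.0839  0.0941] cut [-0.0002 -0.0366] F [-4.53 -6.87  5.07] Fcut [-4.09 -7.14] op 0.291 yang 86.48 z [-0.    -0.004 -1.   ]
```

View pics/s7.png

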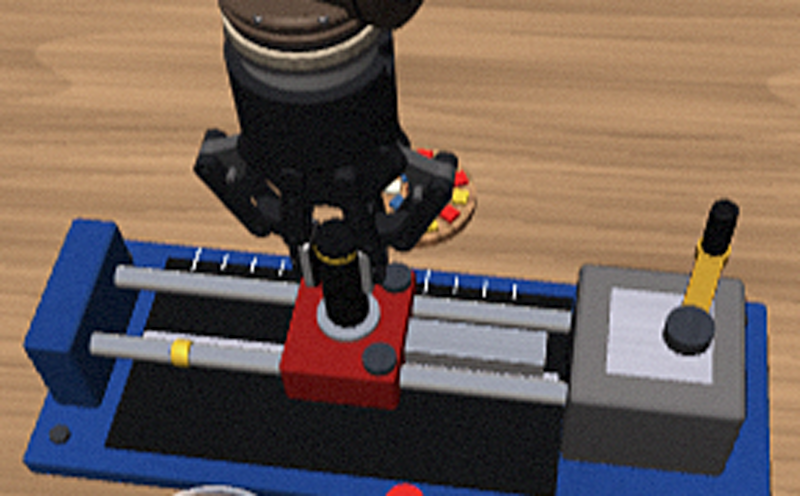

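The carriage is moving with the gripper: the post is now at about (233,170) in the full image. I'll keep pushing through the release zone at 1.2 mm per row.

Request:
step_arm(
  targets=[
    [[0.1, 0, 0.03, 0, 0], [0.1, 0, 0.03, 0, 0], [0.1, 0, 0.03, 0, 0], [0.1, 0, 0.03, 0, 0], [0.1, 0, 0.03, 0, 0], [0.1, 0, 0.03, 0, 0], [0.1, 0, 0.03, 0, 0], [0.1, 0, 0.03, 0, 0], [0.1, 0, 0.03, 0, 0], [0.1, 0, 0.03, 0, 0]],
  ],
)

```text
time: 7.93
eef_pos: [0.5399, -0.0704, 0.0941]
tcp_rot: [0.031, 1.0, -0.001, -0.0]
contact_force: [-4.0, -2.1, 6.1]
opening: 0.288
```

Request:
step_arm(
  targets=[
    [[0.1, 0, 0.03, 0, 0], [0.1, 0, 0.03, 0, 0], [0.1, 0, 0.03, 0, 0], [0.1, 0, 0.03, 0, 0], [0.1, 0, 0.03, 0, 0], [0.1, 0, 0.03, 0, 0], [0.1, 0, 0.03, 0, 0], [0.1, 0, 0.03, 0, 0], [0.1, 0, 0.03, 0, 0], [0.1, 0, 0.03, 0, 0]],
  ],
)

```text
time: 8.77
eef_pos: [0.5406, -0.0584, 0.0941]
tcp_rot: [0.031, 1.0, -0.001, -0.0]
contact_force: [-3.8, -2.5, 7.3]
opening: 0.291
```

Request:
step_arm(
  targets=[
    [[0.1, 0, 0.03, 0, 0], [0.1, 0, 0.03, 0, 0], [0.1, 0, 0.03, 0, 0], [0.1, 0, 0.03, 0, 0], [0.1, 0, 0.03, 0, 0], [0.1, 0, 0.03, 0, 0], [0.1, 0, 0.03, 0, 0], [0.1, 0, 0.03, 0, 0]],
  ],
)

```text
time: 9.43
eef_pos: [0.5411, -0.0488, 0.0941]
tcp_rot: [0.031, 1.0, -0.001, -0.0]
contact_force: [-3.4, -2.3, 6.8]
opening: 0.284
```

```bash
python3 st.py
```

```text
t 9.4333 tcp [ 0.5411 -0.0488  0.0941] cut [-0.0003 -0.0014] F [-3.44 -2.3   6.77] Fcut [-3.29 -2.51] op 0.284 yang 86.46 z [-0.001 -0.001 -1.   ]
```

Request:
step_arm(
  targets=[
    [[0.1, 0, 0.04, 0, 0], [0.1, 0, 0.04, 0, 0], [0.1, 0, 0.04, 0, 0], [0.1, 0, 0.04, 0, 0], [0.1, 0, 0.04, 0, 0], [0.1, 0, 0.04, 0, 0], [0.1, 0, 0.04, 0, 0], [0.1, 0, 0.04, 0, 0], [0.1, 0, 0.04, 0, 0]],
  ],
)

```text
time: 10.18
eef_pos: [0.542, -0.0344, 0.0941]
tcp_rot: [0.031, 1.0, -0.001, -0.0]
contact_force: [-4.2, -2.1, 7.2]
opening: 0.289
```

Request:
step_arm(
  targets=[
    [[0.1, 0, 0.02, 0, 0], [0.1, 0, 0.02, 0, 0], [0.1, 0, 0.02, 0, 0]],
  ],
)

```text
time: 10.43
eef_pos: [0.5422, -0.032, 0.0941]
tcp_rot: [0.031, 1.0, -0.001, -0.0]
contact_force: [-4.4, -2.0, 7.7]
opening: 0.292
```

Request:
step_arm(
  targets=[
    [[0.1, 0, 0.015, 0, 0], [0.1, 0, 0.015, 0, 0], [0.1, 0, 0.015, 0, 0], [0.1, 0, 0.015, 0, 0]],
  ],
)

```text
time: 10.77
eef_pos: [0.5423, -0.0296, 0.094]
tcp_rot: [0.031, 1.0, -0.001, -0.0]
contact_force: [-3.9, -1.9, 7.1]
opening: 0.29
```

Request:
step_arm(
  targets=[
    [[0.1, 0, 0.015, 0, 0], [0.1, 0, 0.015, 0, 0], [0.1, 0, 0.015, 0, 0]],
  ],
)

```text
time: 11.02
eef_pos: [0.5424, -0.0278, 0.094]
tcp_rot: [0.031, 1.0, -0.001, -0.0]
contact_force: [-3.7, -2.3, 7.1]
opening: 0.288
```

Request:
step_arm(
  targets=[
    [[0.1, 0, 0.015, 0, 0], [0.1, 0, 0.015, 0, 0], [0.1, 0, 0.015, 0, 0]],
  ],
)

```text
time: 11.27
eef_pos: [0.5425, -0.026, 0.0941]
tcp_rot: [0.031, 1.0, -0.001, -0.0]
contact_force: [-4.4, -2.0, 7.3]
opening: 0.292
```

Request:
step_arm(
  targets=[
    [[0.1, 0, 0.015, 0, 0], [0.1, 0, 0.015, 0, 0], [0.1, 0, 0.015, 0, 0]],
  ],
)

```text
time: 11.52
eef_pos: [0.5426, -0.0242, 0.0941]
tcp_rot: [0.031, 1.0, -0.001, -0.0]
contact_force: [-5.8, -1.9, 7.4]
opening: 0.287
```

Request:
step_arm(
  targets=[
    [[0.1, 0, 0.015, 0, 0], [0.1, 0, 0.015, 0, 0], [0.1, 0, 0.015, 0, 0]],
  ],
)

```text
time: 11.77
eef_pos: [0.5427, -0.0224, 0.0941]
tcp_rot: [0.031, 1.0, -0.001, -0.0]
contact_force: [-4.3, -2.4, 6.5]
opening: 0.285
```

Request:
step_arm(
  targets=[
    [[0.1, 0, 0.015, 0, 0], [0.1, 0, 0.015, 0, 0], [0.1, 0, 0.015, 0, 0], [0.1, 0, 0.015, 0, 0]],
  ],
)

```text
time: 12.1
eef_pos: [0.5428, -0.0201, 0.0941]
tcp_rot: [0.031, 1.0, -0.001, -0.0]
contact_force: [-4.1, -2.8, 6.7]
opening: 0.289
```

Request:
step_arm(
  targets=[
    [[0.1, 0, 0.015, 0, 0], [0.1, 0, 0.015, 0, 0], [0.1, 0, 0.015, 0, 0]],
  ],
)

```text
time: 12.35
eef_pos: [0.5429, -0.0184, 0.0941]
tcp_rot: [0.031, 1.0, -0.001, -0.0]
contact_force: [-3.8, -2.9, 7.4]
opening: 0.289
```

Request:
step_arm(
  targets=[
    [[0.1, 0, 0.015, 0, 0], [0.1, 0, 0.015, 0, 0], [0.1, 0, 0.015, 0, 0]],
  ],
)

```text
time: 12.6
eef_pos: [0.543, -0.0175, 0.094]
tcp_rot: [0.031, 1.0, -0.002, -0.001]
contact_force: [-5.5, -7.0, 6.1]
opening: 0.289
```

Request:
step_arm(
  targets=[
    [[0.1, 0, 0.01, 0, 0], [0.1, 0, 0.01, 0, 0], [0.1, 0, 0, 0, 0], [0.1, 0, 0, 0, 0]],
  ],
)

```text
time: 12.93
eef_pos: [0.543, -0.0175, 0.0941]
tcp_rot: [0.031, 1.0, -0.002, -0.001]
contact_force: [-4.0, -8.7, 6.8]
opening: 0.29
```

```bash
python3 st.py
```

```text
t 12.9333 tcp [ 0.543  -0.0175  0.0941] cut [-0.0004  0.0299] F [-3.97 -8.73  6.78] Fcut [-3.42 -8.96] op 0.29 yang 86.49 z [-0.001 -0.004 -1.   ]
```

Request:
step_arm(
  targets=[
    [[0.1, 0, 0.01, 0, 0], [0.1, 0, 0.01, 0, 0], [0.1, 0, 0, 0, 0], [0.1, 0, 0, 0, 0], [0.1, 0, 0, 0, 0]],
  ],
)

```text
time: 13.35
eef_pos: [0.543, -0.0175, 0.0941]
tcp_rot: [0.031, 1.0, -0.003, -0.001]
contact_force: [-5.4, -10.8, 6.5]
opening: 0.288
```

Request:
step_arm(
  targets=[
    [[0.35, 0, 0, 0, 0], [0.4, 0, 0, 0, 0], [0.45, 0, 0, 0, 0], [0.5, 0, 0, 0, 0], [0.6, 0, 0, 0, 0], [0.7, 0, 0, 0, 0], [0.8, 0, 0, 0, 0], [0.8, 0, 0, 0, 0]],
  ],
)

```text
time: 14.02
eef_pos: [0.5433, -0.0142, 0.093]
tcp_rot: [0.031, 1.0, 0.0, -0.0]
contact_force: [-0.1, 0.7, -0.0]
opening: 0.799
```

```bash
python3 - <<'E'
from st import *
import cv2
show()
c=read_camera("scene");cv2.imwrite("pics/s8.png",cv2.resize(c["pixels"][80:260,110:400,::-1],(800,496),interpolation=cv2.INTER_CUBIC))
E
```

```text
t 14.0167 tcp [ 0.5433 -0.0142  0.093 ] cut [-0.0003  0.0332] F [-0.12  0.67 -0.03] Fcut [-0.16  0.66] op 0.799 yang 86.46 z [-0.  0. -1.]
```

View pics/s8.png

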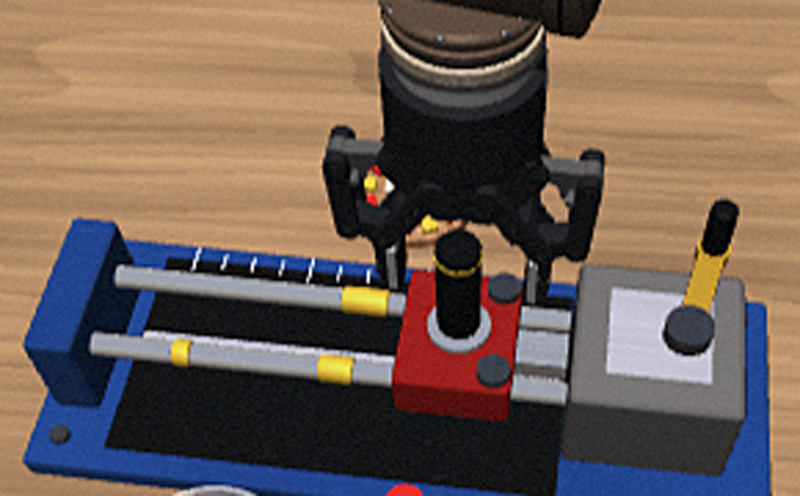

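Request:
step_arm(
  targets=[
    [[0.8, 0, -0.08, 0, 0], [0.8, 0, 0, -0.4, 0], [0.8, 0, 0, -0.5, 0], [0.8, 0, 0, -0.5, 0], [0.8, 0, 0, -0.5, 0], [0.8, 0, 0, -0.5, 0], [0.8, 0, 0, 0, 0], [0.8, 0, 0, 0, 0]],
  ],
)

```text
time: 14.73
eef_pos: [0.5439, -0.0179, 0.1903]
tcp_rot: [0.031, 1.0, -0.0, 0.002]
contact_force: [-0.5, 0.7, 0.0]
opening: 0.801
```

```bash
python3 - <<'E'
from st import *
import cv2
from h import *
show()
c=load("scene5.npz")
for v in range(170,188,2): print(v,[w(c,u,v).round(3).tolist() for u in(192,194,196,198,214,216,218,220)])
c=read_camera("scene");np.savez("scene9.npz",**c);cv2.imwrite("pics/s9.png",cv2.resize(c["pixels"][80:260,110:400,::-1],(800,496),interpolation=cv2.INTER_CUBIC))
E
```

```text
t 14.7333 tcp [ 0.5439 -0.0179  0.1903] cut [0.0005 0.0296] F [-0.54  0.68  0.04] Fcut [-0.58  0.64] op 0.801 yang 86.44 z [ 0.003 -0.001 -1.   ]
170 [[0.544, -0.143, 0.149], [0.545, -0.14, 0.15], [0.546, -0.136, 0.152], [0.538, -0.136, 0.142], [0.546, -0.108, 0.155], [0.548, -0.105, 0.157], [0.543, -0.103, 0.151], [0.543, -0.1, 0.151]]
172 [[0.541, -0.145, 0.14], [0.545, -0.14, 0.145], [0.546, -0.137, 0.147], [0.54, -0.136, 0.14], [0.547, -0.109, 0.151], [0.547, -0.106, 0.151], [0.542, -0.104, 0.144], [0.545, -0.1, 0.148]]
174 [[0.54, -0.147, 0.133], [0.545, -0.141, 0.14], [0.546, -0.138, 0.142], [0.541, -0.137, 0.135], [0.546, -0.11, 0.144], [0.547, -0.106, 0.146], [0.544, -0.104, 0.142], [0.543, -0.101, 0.141]]
176 [[0.539, -0.148, 0.128], [0.545, -0.142, 0.135], [0.545, -0.139, 0.136], [0.545, -0.136, 0.135], [0.546, -0.11, 0.14], [0.548, -0.107, 0.142], [0.545, -0.104, 0.138], [0.542, -0.102, 0.135]]
178 [[0.464, -0.18, 0.022], [0.465, -0.176, 0.023], [0.544, -0.14, 0.129], [0.545, -0.136, 0.131], [0.546, -0.111, 0.134], [0.548, -0.107, 0.137], [0.546, -0.105, 0.135], [0.545, -0.102, 0.133]]
180 [[0.502, -0.165, 0.067], [0.503, -0.161, 0.068], [0.544, -0.141, 0.124], [0.545, -0.138, 0.125], [0.543, -0.113, 0.125], [0.547, -0.108, 0.13], [0.547, -0.105, 0.131], [0.541, -0.104, 0.124]]
182 [[0.509, -0.163, 0.07], [0.507, -0.161, 0.068], [0.516, -0.153, 0.08], [0.517, -0.149, 0.082], [0.544, -0.113, 0.122], [0.546, -0.109, 0.125], [0.548, -0.106, 0.126], [0.514, -0.113, 0.081]]
184 [[0.51, -0.164, 0.066], [0.52, -0.156, 0.079], [0.521, -0.152, 0.081], [0.52, -0.149, 0.081], [0.544, -0.114, 0.116], [0.54, -0.112, 0.11], [0.534, -0.11, 0.103], [0.522, -0.111, 0.087]]
186 [[0.513, -0.164, 0.064], [0.525, -0.155, 0.081], [0.526, -0.151, 0.082], [0.525, -0.148, 0.082], [0.545, -0.114, 0.111], [0.541, -0.112, 0.106], [0.537, -0.11, 0.101], [0.527, -0.11, 0.087]]
```

View pics/s9.png

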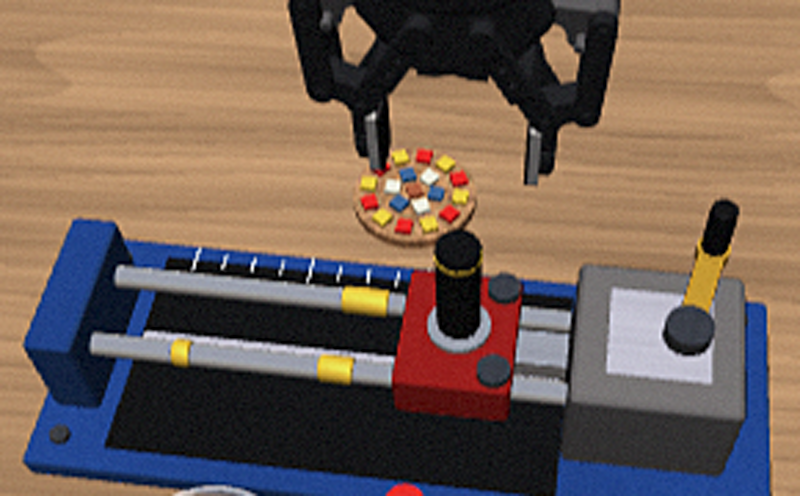

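```bash
python3 - <<'E'
from st import *
from h import *
c=load("scene9.npz")
C=np.array([[np.cos(a),-np.sin(a)],[np.sin(a),np.cos(a)]])
for n,u,z in(("post",(276,169.3),.16),("peg",(372.4,156.2),.144),("peg2",(372.9,155.2),.144)):
    q=w(c,*u,z);print(n,q,C.T@(q[:2]-p))
s,r=show();t=s["eef_pos"]
th=.2;pg=np.array([-.06*np.cos(th),.165+.06*np.sin(th)]);W=p+C@pg;print("peg tgt",W, "tool delta",r.T@np.array([*(W-t[:2]),0])/.04)
E
```

```text
post [ 0.54347338 -0.01540841  0.16      ] [-7.73136953e-05  3.20680369e-02]
peg [0.49500012 0.13241235 0.144     ] [-0.05758755  0.17661286]
peg2 [0.4928984  0.13331377 0.144     ] [-0.05974092  0.17738276]
t 14.7833 tcp [ 0.5429 -0.0177  0.1887] cut [-0.0005  0.0297] F [-0.11 -0.19 -0.28] Fcut [-0.1 -0.2] op 0.802 yang 86.44 z [-0. -0. -1.]
peg tgt [0.49380497 0.13279419] tool delta [1.45962299e+00 3.67944632e+00 4.10124844e-05]
```

Request:
step_arm(
  targets=[
    [[0.6, 0.29, 0.73, 0, 0], [0.6, 0.29, 0.74, 0, 0], [0.6, 0.29, 0.74, 0, 0], [0.6, 0.29, 0.74, 0, 0], [0.6, 0.3, 0.73, 0, 0], [0.6, 0, 0, 0, 1], [0.6, 0, 0, 0, 1], [0.6, 0, 0, 0, 0.3], [0.6, 0, 0, 0, 0], [0.6, 0, 0, 0, 0]],
  ],
)

```text
time: 15.62
eef_pos: [0.493, 0.1329, 0.1873]
tcp_rot: [0.131, 0.991, -0.0, -0.001]
contact_force: [0.8, 0.1, 0.2]
opening: 0.598
```

```bash
python3 - <<'E'
from st import *
import cv2
from h import *
show()
c=read_camera("scene");np.savez("scene10.npz",**c);cv2.imwrite("pics/s10.png",cv2.resize(c["pixels"][60:240,250:490,::-1],(800,600),interpolation=cv2.INTER_CUBIC))
c=read_camera("wrist");cv2.imwrite("pics/w10.png",c["pixels"][:,:,::-1])
show()
E
```

```text
t 15.6167 tcp [0.493  0.1329 0.1873] cut [-0.0596  0.1769] F [0.8  0.07 0.19] Fcut [0.8  0.12] op 0.598 yang 75.0 z [-0.003 -0.    -1.   ]
t 15.7167 tcp [0.4935 0.1327 0.188 ] cut [-0.0591  0.1768] F [-0.19  0.1   0.41] Fcut [-0.19  0.09] op 0.596 yang 74.96 z [-0.002 -0.    -1.   ]
```

View pics/s10.png

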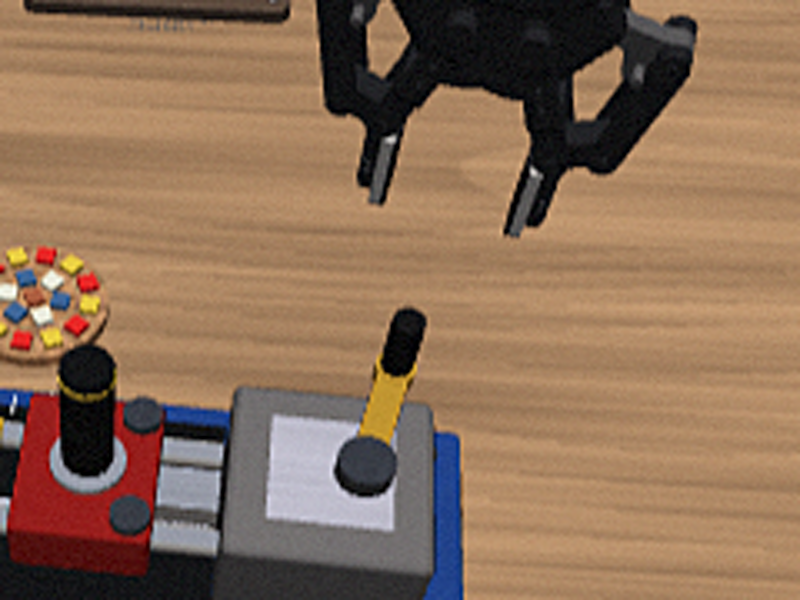

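View pics/w10.png

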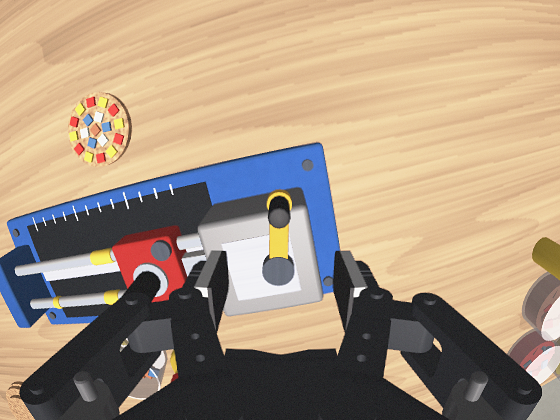

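Request:
step_arm(
  targets=[
    [[0.6, 0, 0, 0.5, 0], [0.6, 0, 0, 0.5, 0], [0.6, 0, 0, 0.5, 0], [0.6, 0, 0, 0.5, 0], [0.5, 0, 0, 0.3, 0], [0.4, 0, 0, 0.1, 0], [0.35, 0, 0, 0, 0], [0.35, 0, 0, 0, 0]],
  ],
)

```text
time: 16.38
eef_pos: [0.4946, 0.1329, 0.0937]
tcp_rot: [0.131, 0.991, 0.0, 0.0]
contact_force: [0.2, 0.1, 0.9]
opening: 0.351
```

```bash
python3 - <<'E'
from st import *
import cv2
from h import *
show()
c=read_camera("scene");np.savez("scene11.npz",**c);cv2.imwrite("pics/s11.png",cv2.resize(c["pixels"][60:240,250:490,::-1],(800,600),interpolation=cv2.INTER_CUBIC))
show()
E
```

```text
t 16.3833 tcp [0.4946 0.1329 0.0937] cut [-0.058  0.177] F [0.22 0.07 0.87] Fcut [0.22 0.08] op 0.351 yang 74.94 z [ 0.001  0.    -1.   ]
t 16.4333 tcp [0.495  0.1329 0.0943] cut [-0.0576  0.1771] F [-0.48  0.23 -0.18] Fcut [-0.5  0.2] op 0.351 yang 74.94 z [ 0.002  0.    -1.   ]
```

View pics/s11.png

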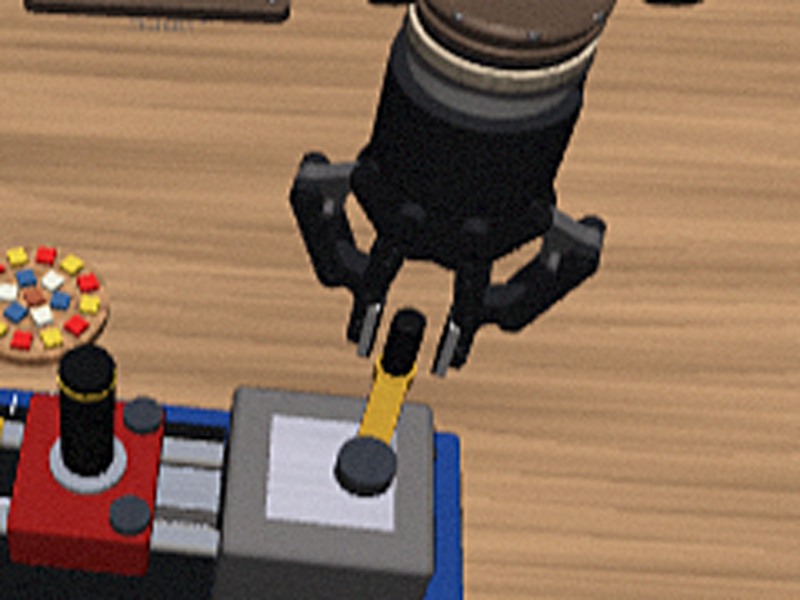

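The peg, at (371,162), sits between the pads with a gap on both sides. I'll sweep it along the arc.

Request:
step_arm(
  targets=[
    [[0.35, 0.0, 0.065, 0, 0.5], [0.35, -0.002, 0.065, 0, 0.5], [0.35, -0.002, 0.065, 0, 0.5], [0.35, -0.002, 0.065, 0, 0.5], [0.35, -0.002, 0.065, 0, 0.5], [0.35, -0.002, 0.065, 0, 0.5], [0.35, -0.002, 0.065, 0, 0.5], [0.35, -0.002, 0.065, 0, 0.5], [0.35, -0.002, 0.065, 0, 0.5], [0.35, -0.002, 0.065, 0, 0.5]],
  ],
)

```text
time: 17.27
eef_pos: [0.5072, 0.1553, 0.0948]
tcp_rot: [0.343, 0.939, -0.0, 0.002]
contact_force: [-0.4, -2.4, 0.3]
opening: 0.347
```

```bash
cat > lv.py <<'E'
from st import *
import cv2,sys
def pos():
    s,r=show();C=np.array([[np.cos(a),-np.sin(a)],[np.sin(a),np.cos(a)]])
    q=C.T@(s["eef_pos"][:2]-p)-[0,.165];print("r",np.hypot(*q).round(4),"theta",np.arctan2(q[1],-q[0]).round(3),"Ftool",(r.T@s["contact_force"]).round(2),"tool theta",(np.pi/2+a-np.arctan2(r[1,1],r[0,1])).round(3))
pos()
if len(sys.argv)>1:
    c=read_camera("scene");np.savez(sys.argv[1]+".npz",**c);cv2.imwrite(f"pics/{sys.argv[1]}.png",cv2.resize(c["pixels"][60:240,250:490,::-1],(800,600),interpolation=cv2.INTER_CUBIC))
E
python3 lv.py s12
```

```text
t 17.2667 tcp [0.5072 0.1553 0.0948] cut [-0.0468  0.2002] F [-0.42 -2.44  0.28] Fcut [-0.27 -2.46] op 0.347 yang 49.86 z [ 0.003 -0.001 -1.   ]
r 0.0586 theta 0.645 Ftool [-1.25 -2.13 -0.28] tool theta 0.639
```

View pics/s12.png

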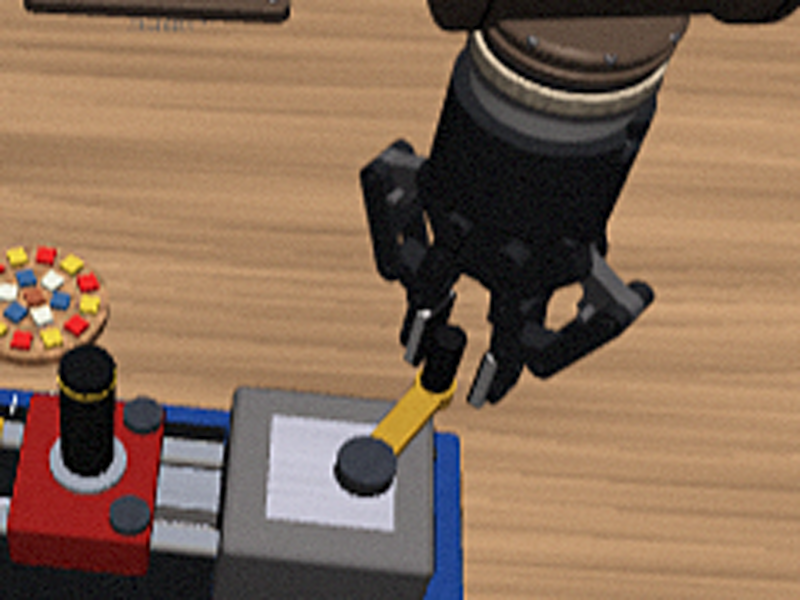

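The lever is following; its peg is at (383,162) with about 2 N on the tool. I'll continue the sweep.

Request:
step_arm(
  targets=[
    [[0.35, -0.002, 0.065, 0, 0.5], [0.35, -0.002, 0.065, 0, 0.5], [0.35, -0.002, 0.065, 0, 0.5], [0.35, -0.002, 0.065, 0, 0.5], [0.35, -0.002, 0.065, 0, 0.5], [0.35, -0.002, 0.065, 0, 0.5], [0.35, -0.002, 0.065, 0, 0.5], [0.35, -0.002, 0.065, 0, 0.5], [0.35, -0.002, 0.065, 0, 0.5], [0.35, -0.002, 0.065, 0, 0.5]],
  ],
)

```text
time: 18.15
eef_pos: [0.5272, 0.1709, 0.0943]
tcp_rot: [0.538, 0.843, -0.0, 0.001]
contact_force: [-0.4, -1.6, 0.7]
opening: 0.346
```

Request:
step_arm(
  targets=[
    [[0.35, -0.002, 0.065, 0, 0.5], [0.35, -0.002, 0.065, 0, 0.5], [0.35, -0.002, 0.065, 0, 0.5], [0.35, -0.002, 0.065, 0, 0.5], [0.35, -0.002, 0.065, 0, 0.5]],
  ],
)

```text
time: 18.57
eef_pos: [0.5393, 0.175, 0.0941]
tcp_rot: [0.627, 0.779, -0.0, 0.0]
contact_force: [-1.5, -0.2, 0.5]
opening: 0.351
```

```bash
python3 lv.py s13
```

```text
t 18.5667 tcp [0.5393 0.175  0.0941] cut [-0.016   0.2218] F [-1.51 -0.2   0.52] Fcut [-1.49 -0.29] op 0.351 yang 12.4 z [ 0.    -0.001 -1.   ]
r 0.0591 theta 1.296 Ftool [ 0.13 -1.52 -0.52] tool theta 1.293
```

View pics/s13.png

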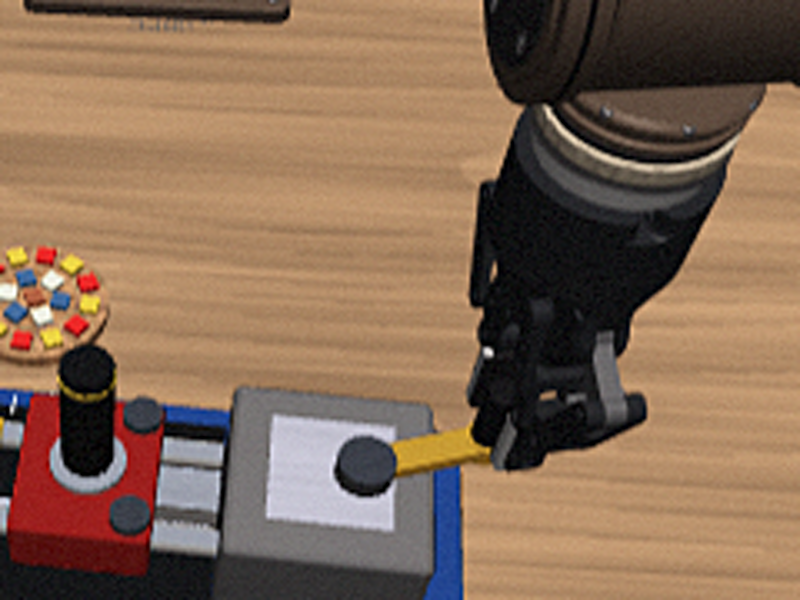

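Request:
step_arm(
  targets=[
    [[0.35, -0.002, 0.065, 0, 0.5], [0.35, -0.002, 0.065, 0, 0.5], [0.35, -0.002, 0.065, 0, 0.5], [0.35, -0.002, 0.065, 0, 0.5], [0.35, -0.002, 0.065, 0, 0.5], [0.35, 0, 0, 0, 0]],
  ],
)

```text
time: 19.12
eef_pos: [0.5524, 0.1765, 0.0939]
tcp_rot: [0.707, 0.707, 0.0, 0.0]
contact_force: [-0.3, -0.1, -0.7]
opening: 0.35
```

```bash
python3 lv.py
```

```text
t 19.1167 tcp [0.5524 0.1765 0.0939] cut [-0.003   0.2242] F [-0.27 -0.11 -0.68] Fcut [-0.27 -0.13] op 0.35 yang -0.02 z [ 0.001  0.    -1.   ]
r 0.0593 theta 1.52 Ftool [-0.11 -0.27  0.68] tool theta 1.509
```

Request:
step_arm(
  targets=[
    [[0.35, -0.002, 0.03, 0, 0.2], [0.35, -0.002, 0.03, 0, 0.2], [0.35, -0.002, 0.03, 0, 0.2]],
  ],
)

```text
time: 19.37
eef_pos: [0.5555, 0.1765, 0.0935]
tcp_rot: [0.726, 0.688, 0.0, -0.0]
contact_force: [-1.8, 0.2, 1.8]
opening: 0.346
```

```bash
python3 lv.py
```

```text
t 19.3667 tcp [0.5555 0.1765 0.0935] cut [1.000e-04 2.243e-01] F [-1.77  0.23  1.83] Fcut [-1.78  0.12] op 0.346 yang -3.1 z [ 0.  0. -1.]
r 0.0593 theta 1.572 Ftool [ 0.13 -1.77 -1.83] tool theta 1.563
```

Request:
step_arm(
  targets=[
    [[0.35, 0, 0.025, 0, 0], [0.35, 0, 0.025, 0, 0], [0.35, 0, 0, 0, 0]],
  ],
)

```text
time: 19.62
eef_pos: [0.5567, 0.1765, 0.0931]
tcp_rot: [0.726, 0.688, -0.001, -0.001]
contact_force: [-4.6, 1.3, 3.1]
opening: 0.352
```

```bash
python3 lv.py
```

```text
t 19.6167 tcp [0.5567 0.1765 0.0931] cut [0.0013 0.2245] F [-4.63  1.28  3.08] Fcut [-4.7   0.99] op 0.352 yang -3.04 z [-0.003  0.001 -1.   ]
r 0.0595 theta 1.592 Ftool [ 1.03 -4.7  -3.07] tool theta 1.562
```

Request:
step_arm(
  targets=[
    [[0.35, 0, -0.1, 0, 0], [0.35, 0, -0.1, 0, 0], [0.5, 0, 0, 0, 0], [0.6, 0, 0, 0, 0], [0.6, 0, 0, -0.3, 0], [0.6, 0, 0, -0.5, 0], [0.6, 0, 0, -0.5, 0], [0.6, 0, 0, -0.5, 0], [0.6, 0, 0, -0.5, 0], [0.6, 0, 0, -0.5, 0]],
  ],
)

```text
time: 20.45
eef_pos: [0.5499, 0.1765, 0.2072]
tcp_rot: [0.726, 0.688, 0.001, 0.001]
contact_force: [0.7, -0.1, 0.7]
opening: 0.598
```

Request:
step_arm(
  targets=[
    [[0.6, 0.6, 0, -0.3, 0], [0.6, 0.8, 0, 0, 0], [0.6, 0.8, 0, 0, 0], [0.6, 0.8, 0, 0, 0], [0.6, 0, 0, 0, 0], [0.6, 0, 0, 0, 0]],
  ],
)

```text
time: 20.95
eef_pos: [0.556, 0.2978, 0.2179]
tcp_rot: [0.725, 0.689, 0.0, 0.0]
contact_force: [0.1, -0.3, -0.5]
opening: 0.6
```

```bash
python3 - <<'E'
from st import *
import cv2
show()
c=read_camera("scene");np.savez("scene14.npz",**c);cv2.imwrite("pics/s14.png",cv2.resize(c["pixels"][80:260,110:400,::-1],(800,496),interpolation=cv2.INTER_CUBIC))
c=read_camera("side");np.savez("side14.npz",**c);cv2.imwrite("pics/side14.png",c["pixels"][:,:,::-1])
E
```

```text
t 20.95 tcp [0.556  0.2978 0.2179] cut [-0.0069  0.3454] F [ 0.06 -0.31 -0.51] Fcut [ 0.08 -0.31] op 0.6 yang -2.91 z [ 0.001 -0.    -1.   ]
```

View pics/s14.png

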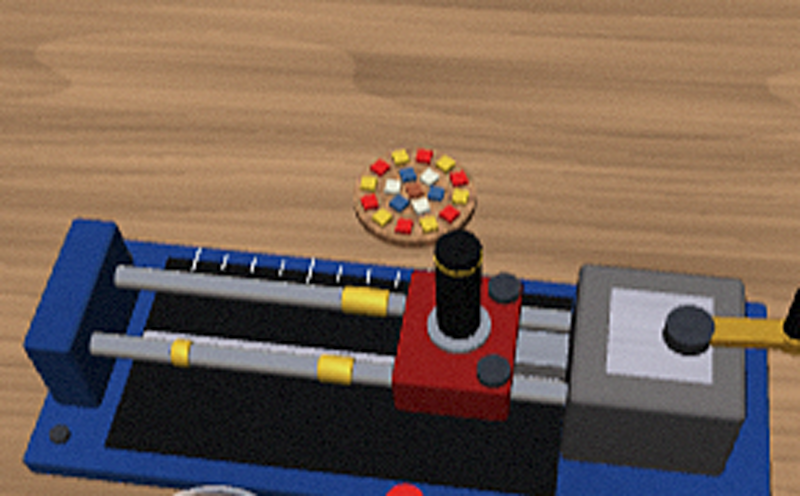

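View pics/side14.png

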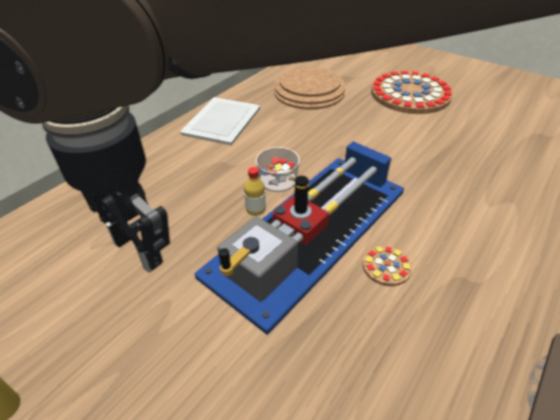

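```bash
python3 - <<'E'
from st import *
from h import *
import cv2
c=load("scene14.npz");cv2.imwrite("pics/s15.png",cv2.resize(c["pixels"][160:230,330:430,::-1],(800,560),interpolation=cv2.INTER_CUBIC))
d=c["pixels"].astype(int)-load("scene9.npz")["pixels"]
print("post region diff",np.abs(d[150:240,245:305]).mean(),"bg noise",np.abs(d[300:400,100:400]).mean())
E
```

```text
post region diff 7.28246913580247 bg noise 9.756933333333333
```

View pics/s15.png

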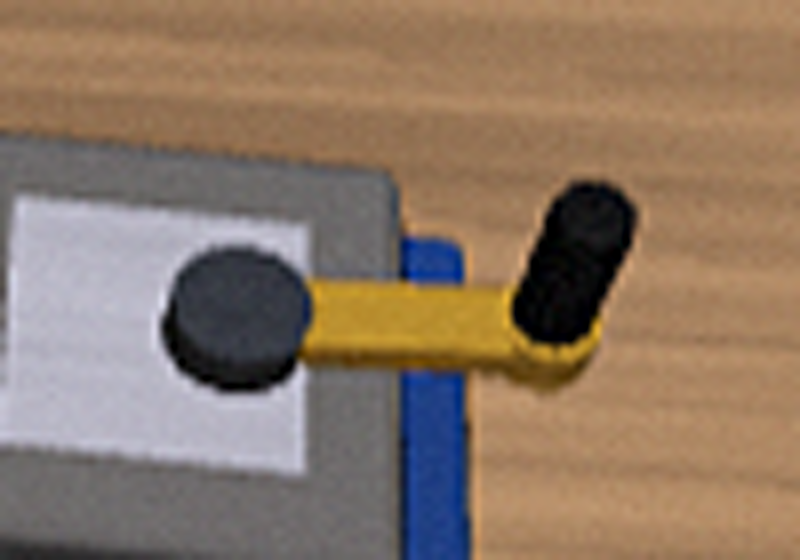

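```bash
python3 - <<'E'
from st import *
from h import *
c=load("scene14.npz")
C=np.array([[np.cos(a),-np.sin(a)],[np.sin(a),np.cos(a)]])
for u,z in(((330+594/8,160+220/8),.144),((330+558/8,160+318/8),.108)):
    q=C.T@(w(c,*u,z)[:2]-p)-[0,.165];print(q,np.hypot(*q),"theta",np.arctan2(q[1],-q[0]))
k=C.T@(w(c,330+238/8,160+300/8,.112)[:2]-p);print("knob",k)
E
```

```text
[-0.00258136  0.05873072] 0.058787423137021115 theta 1.526872074321816
[-0.0055185   0.06109434] 0.06134307225301161 theta 1.4807133395283492
knob [0.00092086 0.16342301]
```

```bash
python3 - <<'E'
from plant import *
print(get_state()["dq"].round(4));print(sign_off())
E
```

```text
[-0.017  -0.0057  0.0115  0.0019 -0.0017  0.0012]
the job is handed in; nothing more can be done
None
```

I pushed the carriage free and brought it home against the hidden stop, swung the park lever over to its stop, and handed the job in at about 21 s of the 64 s. `sign_off` gives no verdict, and the plunger can't be seen, so the carriage being home is judged from force and position only.

- **Carriage:** I gripped the handle post with the jaws along the rails and pushed at 8–9 N until the glue let go. That was between cutter y −37 and −23 mm. It then slid at about 2–2.5 N to cutter y about +30 mm. There the force rose to about 11 N with no further movement, which puts about 8 N on the stop. I let go under light forward load, and the pictures taken just after release and at the end show it had not moved.
- **Lever:** I swept the peg around with the half-open jaws at about 2 N, up to about 5 N at its stop. The final picture puts it at 1.48–1.53 rad.
- **Bystanders:** The glue bottle, tile tub and coaster look unmoved in the last pictures; I checked this by eye and did not measure it. The arm ended well clear of everything, with a contact force near zero.

**Disagreement:** the pictures showed the finger ends about 25–28 mm behind the stated tool point when nearly closed. I set the working heights from the pictures instead.

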